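# Show the scented ceramic apple with the tongs

### The arm

A 7-joint arm with a two-finger parallel gripper is mounted at the origin on the work surface. World frame = base frame: x ahead of the robot, y to its left, z up, the work surface at z = 0. Lengths are in mm, angles in rad, forces in N, time in s.
With the tool pointing down it reaches from about 400 to 875 mm from the base axis. Payload 4.4 kg.
Tool frame: the origin (TCP) lies midway between the tips of the shut fingers; the grasp point (between the pads) lies 19 mm behind it; z points along the fingers, y is the line along which they close (so a half turn about z gives the same grasp; the last joint's range is limited). The gripper opens to 85 mm and grips with 20 to 120 N. Pads are 22 mm wide; open, the fingers measure 114 mm over their backs; the gripper's body (76 mm by 85 mm) begins 54 mm behind the grasp point. The pads swing forward as they close: fully open they stand 13 mm farther back than shut.
Start: joints at [-1.221, 0.628, 0.038, 1.517, -0.027, 0.996, -0.02], TCP at [262.528, 594.64, 231.313] pointing down, gripper open.
Joint ranges: [-3.06, 3.06], [-0.37, 2.12], [-1.25, 1.32], [0.18, 2.47], [-1.1, 4.24], [0.23, 1.98], [-2.94, 2.94]. Speed limits (rad/s): [2.57, 2.57, 3.14, 3.14, 3.14, 3.14, 3.14].

### API

Orientations are given as [roll, pitch, yaw] about the fixed x, y, z axes, in that order (R = Rz(yaw) Ry(pitch) Rx(roll)).
In Python, from cell import ctrl, get_image, get_calibration gives the robot as it stands.
- The arm moves only by the shell command python3 -m creep 'ROWS'. ROWS is JSON, a list of rows, each an object of numbers: "dx", "dy", "dz": the shift along the world's x, y, z normalised to -1 to 1, where 1 is 0.4 m; "rx", "ry", "rz": the turn, a rotation vector about the world's x, y, z normalised to -1 to 1, where 1 is 2 pi rad; "grip": the closure, from -1 (fully open) to 1 (shut). A call has exactly 5 rows; each row is the pose to reach, as a shift and turn from the pose commanded when the call began, turning the shorter way round; what a row does not reach only later rows make up. A row lasts 1/8 s, in which the tool goes at most 62.5 mm and 10.7 degrees, less where a joint would pass 70% of its speed; a pose out of reach is approached as far as the arm can. A call with a number of a shift or a turn outside -1 to 1 is refused whole. A call with a gripper value outside its range is refused whole. The fingers move at their own pace and stop on an object; the grip force is fixed at half the most. Time passes only in rows, so rows that repeat a pose let the fingers close, or fill a call up. It gives the time, the measured TCP pose, the force, the opening and the grip force at its end, in the units of the state.
- ctrl.read_state(): the state, without advancing time (a new reading comes with each control period).
- get_image(name): name is "scene" or "top" or "wrist"; returns the picture (420x560x3 uint8, red, green, blue); there is no depth.
- get_calibration(name): a dict with "mtx" (3x3 intrinsics, pixels), "world_from_camera" (4x4, takes a point from camera to world coordinates). Camera axes: x right, y down, z forward; pixel columns grow to the right and rows downward; lengths in mm; the calibration is good to about 2 mm. The wrist camera is an equidistant fisheye: a pixel r from the principal point sees the ray r / f radians off the axis. A picture is of the moment at which its call begins: read the wrist's pose just before it. get_calibration takes no time and is no camera call; for the wrist camera it gives the pose at the moment of the call.
- ctrl.finish_job(): hands the job in; it is judged then, once.
The state is a dict: "clock": time; "qpos": joint angles; "qd": joint speeds; "tau": joint torques, N m; "eef_pos": TCP position; "tool_rot": TCP orientation; "force": force on the tool from outside, world axes, zero at the start; "torque": the same for the moment, N m; "width": finger opening in mm; "gripper_force": force on a finger pad.
Only numpy, scipy, OpenCV 4.12 (cv2) and the standard library are available. Lean on these libraries where they do the work, as an engineer would, in place of code of your own. Each camera call takes 0.05 s, during which the arm holds its last target. There are 200 camera calls.

### The job

At the fragrance counter, first turn the glass cover of the tester stand a quarter turn, fully open to its stop, so that the little red scented apple is uncovered. Then take the spring tongs, close them on the apple and lift it about 10 cm off its dish, and finish still holding it up there, steady, squeezed between the two jaws. Touch the apple with the tongs only, do not drop it, leave the cover open, and leave the bottle, the candle jar and the carton where they stand.

Things in the scene. Friction and masses are not known exactly. Their poses are not given: they have to be found in the camera images.
- station: Fixed tester stand (yaw within 0.3). Dark board 120 x 200 x 12 mm, spanning own x -60..60, own y -65..135 mm. Origin on the counter under the axis of the white pedestal dish: dish floor 53 mm up, rim 56 mm up, 74 mm across. A 12 mm brass post at own y +85 mm carries the swinging cover. Own -x faces the robot and is open.
- cover (a joint): Angle of the cover about the upright post: 0 closed (over the dish), 1.571 fully open at its stop; starts at 0 to 0.2; grows counter-clockwise from above. Its arm points from the post to the station's own -y when closed, to its +x (away from the robot) when open. Stays where left. Glass disc 80 mm across, centre 85 mm from the hinge, underside 108 mm up; brass arm on it, top 117 mm up.
- cover_knob (a point): Upright round wooden knob that turns the cover: 14 mm thick, from 116 to 152 mm above the counter; this point is on its axis, 134 mm above the counter, 60 mm from the hinge axis. About 1 N here turns the cover.
- cover_hinge (a point): Point on the upright hinge axis of the cover, at the top of the brass post, 119 mm above the counter.
- apple: Red glazed ceramic apple, 34 mm across, 35 mm high (plus a thin stalk to 41 mm), about 40 g, loose in the dish, anywhere within about 8 mm of its centre. Straight upright side from 11 to 25 mm above its underside. Origin: centre of its underside, z along its axis.
- apple_center (a point): Centre of the apple, 18 mm above its underside: the height to grip it.
- tongs: Loose steel spring tongs, 0.1 kg, 195 mm long, 24 mm high, lying flat, jaws opening sideways; yaw within 0.5 (jaws away from the robot). Origin: mid-plane, underside, between the two black rubber grips, where to squeeze (grips 22 mm behind to 32 mm ahead of it, 24 mm high). Own +x to the jaws, z up. The pose is that of the steel bow; both arms pivot on it 75 mm behind the origin, symmetrically.
- tongs_jaws (a point): Point midway between the two jaws, 90 mm ahead of the tongs' origin, 12 mm above their underside. Jaw plates: flat, upright, 36 mm long, 16 mm high. Gap here / width over the grips: 78 / 61 mm when free (springs hold them open), 57 / 51 mm half squeezed, 34 / 40 mm on the apple. The springs push each finger with 5 N at 51 mm, 8 N at 40 mm; 45 % of any further squeeze reaches the apple.
- tong_left: Left arm and jaw of the tongs (the tongs' own +y side); origin at its pivot, 75 mm behind the tongs' origin; its x runs along the arm.
- tong_right: Right arm and jaw of the tongs (own -y side); origin at its pivot, 75 mm behind the tongs' origin; its x runs along the arm.
- perfume: Bystander: amber glass bottle with black cap, 48 mm across, 130 mm high; origin at centre of underside.
- candle: Bystander: green glass candle jar with a wooden lid, 68 mm across, 75 mm high; origin at centre of underside.
- carton: Bystander: pale carton 60 x 60 x 120 mm; origin at centre of underside.
Not all that is in view belongs to the job. There is more than one size of the station; the job needs the middle-sized.

How it is judged:
By the outcome, as a careful person would: the job done as asked, in the order asked, and still so for the second after the job is handed in, while the arm keeps its last pose, push and grip.
It also fails if it takes over 58 s, if anything falls off the work surface, if the arm or the gripper's body presses on something with over 40 N, if the wrist force passes 120 N, or if a joint passes its speed limit or range.

## Working session

There is one attempt and no reset: what is moved stays moved. The work goes in short steps, Python scripts to look and compute and a shell command to move; the robot and the scene stay as the last step left them, time stands still between calls to the robot, and variables do not carry over. Pictures are saved under pics/ and viewed, at most 10 in all, crops included, and the job is handed in when it is done.

```bash
mkdir -p pics; ls
python3 - <<'E'
from cell import ctrl,get_image,get_calibration
import cv2
s=ctrl.read_state();print({k:s[k] for k in('clock','eef_pos','tool_rot','width','force')})
for n in('top','scene'):
    cv2.imwrite(f'pics/{n}0.png',get_image(n)[:,:,::-1]);c=get_calibration(n);print(n,c['mtx'],c['world_from_camera'])
E
```

```text
pics
{'clock': 0.0, 'eef_pos': array([262.27245557, 594.06007317, 230.39138421]), 'tool_rot': array([-3.13969509e+00,  7.51438378e-06,  2.72574622e+00]), 'width': 85.25890466028558, 'force': array([-0.10326829,  0.26687104,  0.01037982])}
top [[453.54346512   0.         281.63491889]
 [  0.         453.54346512 219.50139136]
 [  0.           0.           1.        ]] [[-1.35533923e-02 -9.96934936e-01  7.70521830e-02  3.91482580e+02]
 [-9.99872980e-01  1.41589188e-02  7.31776853e-03  9.69697624e+00]
 [-8.38631471e-03 -7.69432152e-02 -9.97000206e-01  1.44068806e+03]
 [ 0.00000000e+00  0.00000000e+00  0.00000000e+00  1.00000000e+00]]
scene [[419.89260304   0.         281.67935209]
 [  0.         419.89260304 204.42380619]
 [  0.           0.           1.        ]] [[-7.26771106e-01  3.79329956e-01 -5.72636485e-01  1.06569063e+03]
 [ 6.86588127e-01  4.25479259e-01 -5.89545710e-01  5.65575940e+02]
 [ 2.00125989e-02 -8.21630200e-01 -5.69669475e-01  6.41953569e+02]
 [ 0.00000000e+00  0.00000000e+00  0.00000000e+00  1.00000000e+00]]
```

View pics/top0.png

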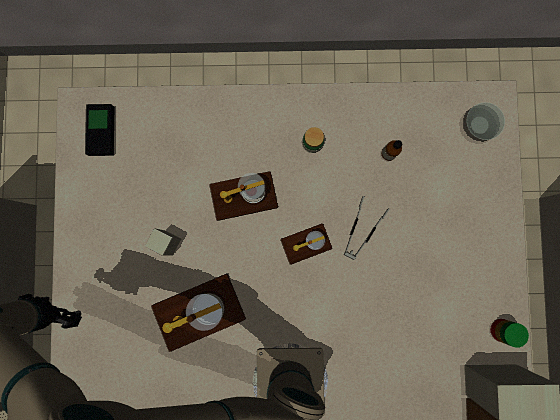

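View pics/scene0.png

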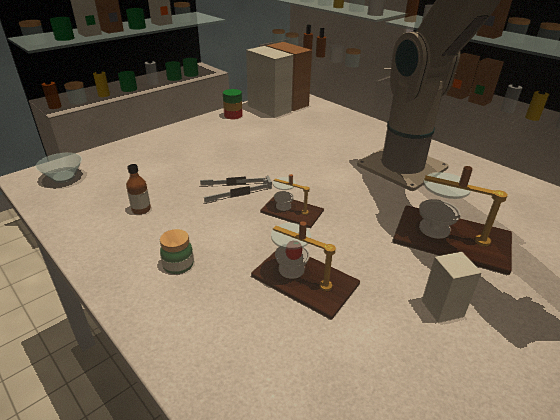

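The top view shows the middle station at (243,196) with its post at left (228,200), and the tongs with bow at (350,255) and jaws near (362,200)/(386,211). In the scene view the apple is visible under the middle station's glass at (294,252). Next I enlarge these areas to measure them.

```bash
cat > h.py <<'E'
import numpy as np, cv2
from cell import ctrl,get_image,get_calibration
def p2w(n,uv,z,c=None):
    c=c or get_calibration(n);K=c['mtx'];T=c['world_from_camera']
    d=T[:3,:3]@np.linalg.solve(K,[uv[0],uv[1],1.]);o=T[:3,3]
    return o+d*(z-o[2])/d[2]
def w2p(n,P):
    c=get_calibration(n);T=np.linalg.inv(c['world_from_camera']);q=T[:3,:3]@np.array(P,float)+T[:3,3];q=c['mtx']@q;return q[:2]/q[2]
E
python3 - <<'E'
import cv2,numpy as np
a=cv2.imread('pics/top0.png')
b=cv2.resize(a[160:230,205:285],None,fx=5,fy=5,interpolation=cv2.INTER_CUBIC)
c=cv2.resize(a[190:265,335:395],None,fx=6,fy=6,interpolation=cv2.INTER_CUBIC)
o=np.zeros((450,760,3),np.uint8);o[:350,:400]=b;o[:,400:760]=c
cv2.imwrite('pics/z0.png',np.clip(o*1.6,0,255).astype(np.uint8))
E
```

```text
(no output)
```

View pics/z0.png

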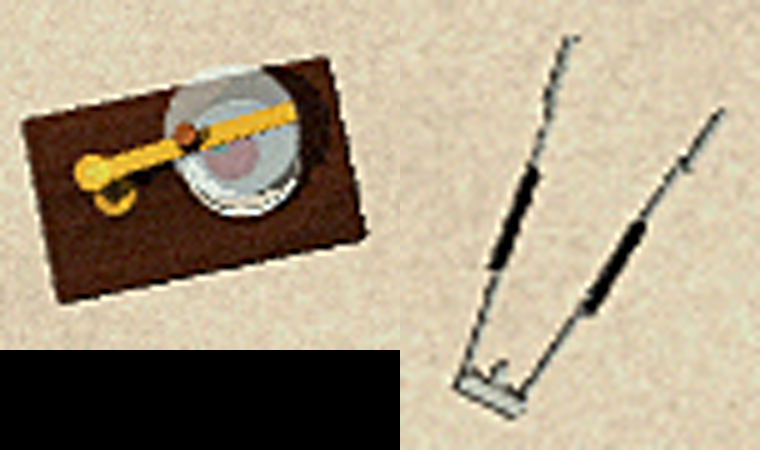

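```bash
cat > m.py <<'E'
from h import *
S=lambda x,y:(204.6+x/5,159.6+y/5)
Tg=lambda x,y:(334.6+(x-400)/6,189.6+y/6)
B=np.array([p2w('top',S(*p),12)[:2] for p in[(24,120),(327,57),(368,240),(60,303)]])
print('corners',B.round(),'sides',[np.linalg.norm(B[i]-B[i-1]).round(1) for i in range(4)])
# order: (+x,+y),(+x,-y),(-x,-y),(-x,+y)
L=np.array([[60,135],[60,-65],[-60,-65],[-60,135]],float)
Lc=L-L.mean(0);Bc=B-B.mean(0);H=(Lc*[1,1]).T@Bc
yaw=np.arctan2(H[0,1]-H[1,0],H[0,0]+H[1,1]);R=np.array([[np.cos(yaw),-np.sin(yaw)],[np.sin(yaw),np.cos(yaw)]])
o=B.mean(0)-R@L.mean(0);print('station',o,'yaw',yaw,'hinge pred',o+R@[0,85])
h=p2w('top',S(95,172),119)[:2];k=p2w('top',S(187,133),152)[:2];print('hinge',h,'knob',k,np.linalg.norm(k-h),'arm ang',np.arctan2(*(k-h)[::-1])-(yaw-np.pi/2))
a=p2w('top',S(232,153),75)[:2];print('apple~',a, 'station frame',R.T@(a-o))
for nm,p in dict(bowL=(460,385),bowR=(518,412),glf=(532,168),glb=(497,268),grf=(640,225),grb=(590,310),jl=(573,38),jr=(722,110)).items(): print(nm,p2w('top',Tg(*p),24)[:2].round(1))
g=lambda *p:p2w('top',Tg(*p),24)[:2]
gf=(g(532,168)+g(640,225))/2;gb=(g(497,268)+g(590,310))/2;j=(g(573,38)+g(722,110))/2;b=(g(460,385)+g(518,412))/2
d=j-b;print('tongs len',np.linalg.norm(d),'yaw',np.arctan2(d[1],d[0]),'gripmid',(gf+gb)/2,'mid yaw grips->',np.arctan2(*(gf-b)[::-1]))
for n,p in(('perfume',(397,145)),('candle',(314,140)),('carton',(160,240))):print(n,p2w('top',p,110)[:2].round())
E
python3 m.py
```

```text
corners [[620. 249.]
 [657.  55.]
 [540.  31.]
 [503. 226.]] sides [np.float64(119.3), np.float64(197.0), np.float64(120.1), np.float64(198.9)]
station [586.60666948 105.68670762] yaw 0.19252357661107142 hinge pred [570.34307089 189.11629087]
hinge [571.21005302 188.92217242] knob [588.48527654 131.53410765] 59.931822311838246 arm ang 0.09987302095260375
apple~ [587.59684027 111.54567765] station frame [2.09291145 5.56126692]
bowL [ 391.3 -174.3]
bowR [ 376.9 -204. ]
glf [ 503.6 -214.6]
glb [ 451.7 -195. ]
grf [ 473.  -269.9]
grb [ 429.2 -242.7]
jl [ 571.6 -237.8]
jr [ 532.6 -314.4]
tongs len 189.1390534267844 yaw -0.47768459236494937 gripmid [ 464.38317747 -230.57316639] mid yaw grips-> -0.4711049346548386
perfume [ 712. -327.]
candle [731. -80.]
carton [439. 378.]
```

```bash
python3 -m creep '[{"dx":0.44,"dy":-0.62,"rz":-0.137,"grip":0.3},{"dx":0.44,"dy":-0.62,"rz":-0.137,"grip":0.3},{"dx":0.44,"dy":-0.62,"rz":-0.137,"grip":0.3},{"dx":0.44,"dy":-0.62,"rz":-0.137,"grip":0.3},{"dx":0.44,"dy":-0.62,"rz":-0.137,"grip":0.3}]'
```

```text
$[0]: bad value
```

```bash
python3 -m creep '[{"dx":0.1,"dy":-0.14,"dz":0,"rx":0,"ry":0,"rz":-0.028,"grip":0.3},{"dx":0.2,"dy":-0.28,"dz":0,"rx":0,"ry":0,"rz":-0.056,"grip":0.3},{"dx":0.3,"dy":-0.42,"dz":0,"rx":0,"ry":0,"rz":-0.084,"grip":0.3},{"dx":0.4,"dy":-0.56,"dz":0,"rx":0,"ry":0,"rz":-0.112,"grip":0.3},{"dx":0.44,"dy":-0.62,"dz":0,"rx":0,"ry":0,"rz":-0.137,"grip":0.3}]'
```

```text
clock: 0.72
eef_pos: [439.7, 344.2, 231.2]
tool_rot: [-3.142, 0.001, 1.858]
force: [0.7, 0.3, -0.6]
width: 29.5
gripper_force: 0.0
```

```bash
python3 -m creep '[{"dx":0.08,"dy":-0.12,"dz":0,"rx":0,"ry":0,"rz":0,"grip":0.3},{"dx":0.17,"dy":-0.24,"dz":0,"rx":0,"ry":0,"rz":0,"grip":0.3},{"dx":0.25,"dy":-0.36,"dz":0,"rx":0,"ry":0,"rz":0,"grip":0.3},{"dx":0.33,"dy":-0.47,"dz":0,"rx":0,"ry":0,"rz":0,"grip":0.3},{"dx":0.372,"dy":-0.53,"dz":0,"rx":0,"ry":0,"rz":0,"grip":0.3}]'
python3 - <<'E'
from h import *
s=ctrl.read_state();c=get_calibration('wrist');im=get_image('wrist')
print(s['eef_pos'],c)
cv2.imwrite('pics/w1.png',im[:,:,::-1])
E
```

```text
clock: 1.35
eef_pos: [588.7, 130.8, 231.0]
tool_rot: [-3.141, 0.002, 1.861]
force: [-0.5, -0.1, -0.0]
width: 30.0
gripper_force: 0.0
[588.69411835 130.78724791 231.04178368] {'mtx': array([[325.1922621 ,   0.        , 281.23754609],
       [  0.        , 325.1922621 , 212.43284345],
       [  0.        ,   0.        ,   1.        ]]), 'world_from_camera': array([[ 9.57899990e-01,  2.73951301e-01,  8.58969907e-02,
         5.65818132e+02],
       [ 2.87102023e-01, -9.14222914e-01, -2.85952605e-01,
         2.04329632e+02],
       [ 1.91908776e-04,  2.98575198e-01, -9.54386093e-01,
         3.74315360e+02],
       [ 0.00000000e+00,  0.00000000e+00,  0.00000000e+00,
         1.00000000e+00]])}
```

View pics/w1.png

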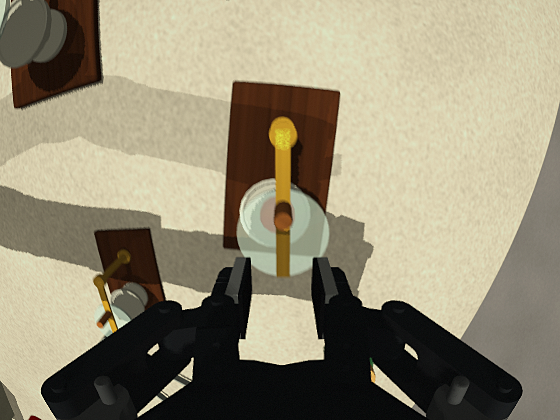

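The wrist view shows the knob at (283,208), hinge top at (284,132), and apple at (275,218) under the glass, with the knob centred between the fingers. I refine with fisheye rays.

```bash
cat >> h.py <<'E'
def wrist2w(uv,z,c):
    K=c['mtx'];T=c['world_from_camera'];a=(np.array(uv,float)-K[:2,2])/K[0,0];r=np.hypot(*a)
    d=T[:3,:3]@np.r_[np.sin(r)*a/max(r,1e-9),np.cos(r)];o=T[:3,3];return o+d*(z-o[2])/d[2]
E
python3 - <<'E'
from h import *
c=get_calibration('wrist')
h=wrist2w((284,131),119,c);k=wrist2w((283.5,207),152,c);k2=wrist2w((283,225),117,c);print(h,k,k2,np.linalg.norm((k-h)[:2]),'apple',wrist2w((276,216),75,c))
print(np.array([wrist2w(p,12,c)[:2] for p in((232,82),(340,92),(224,247))]))
o=np.array([586.6,105.7])
h=h[:2];a=0.1925-np.pi/2
for t in np.linspace(.1,1.6,11): print(t.round(2),(h+60*np.array([np.cos(a+t),np.sin(a+t)])).round(1))
E
```

```text
[574.20432163 188.09425965 119.        ] [588.37328616 138.13280466 152.        ] [595.73692061 112.97361656 117.        ] 51.93174887557252 apple [591.17231383 105.53700173  75.        ]
[[506.4015785  219.94319594]
 [623.3811711  243.24551262]
 [546.05254217  28.8367985 ]]
0.1 [591.5 130.6]
0.25 [599.9 133.9]
0.4 [607.7 138.3]
0.55 [614.8 143.9]
0.7 [620.9 150.4]
0.85 [626.  157.9]
1.0 [630.  165.9]
1.15 [632.6 174.5]
1.3 [634.  183.4]
1.45 [634.1 192.4]
1.6 [632.7 201.3]
```

```bash
python3 -m creep '[{"dx":0.003,"dy":0.002,"dz":-0.1,"rx":0,"ry":0,"rz":0,"grip":0.3},{"dx":0.003,"dy":0.002,"dz":-0.18,"rx":0,"ry":0,"rz":0,"grip":0.3},{"dx":0.003,"dy":0.002,"dz":-0.23,"rx":0,"ry":0,"rz":0,"grip":0.3},{"dx":0.003,"dy":0.002,"dz":-0.262,"rx":0,"ry":0,"rz":0,"grip":0.3},{"dx":0.003,"dy":0.002,"dz":-0.262,"rx":0,"ry":0,"rz":0,"grip":0.3}]'
python3 - <<'E'
from h import *
s=ctrl.read_state();p=s['eef_pos'];h=np.array([572.2,188.6]);a=0.1925-np.pi/2;t0=.1
f=lambda t:h+60*np.array([np.cos(a+t),np.sin(a+t)])
for b,n in((.1,5),(.85,5),(1.6,1)):
  st=p[:2] if b==.1 else f(b)
  for i in range(1,n+1):
    t=b+.15*i;print(t,((f(t)-st)/400).round(3),round(.15*i/2/np.pi,4))
E
```

```text
clock: 2.02
eef_pos: [587.9, 135.5, 125.7]
tool_rot: [-3.14, -0.0, 1.865]
force: [0.4, 0.5, -0.9]
width: 30.0
gripper_force: 0.0
0.25 [ 0.025 -0.003] 0.0239
0.4 [0.045 0.008] 0.0477
0.5499999999999999 [0.062 0.022] 0.0716
0.7 [0.078 0.039] 0.0955
0.85 [0.09  0.057] 0.1194
1.0 [0.01 0.02] 0.0239
1.15 [0.017 0.042] 0.0477
1.2999999999999998 [0.02  0.064] 0.0716
1.45 [0.02  0.086] 0.0955
1.6 [0.017 0.109] 0.1194
1.75 [-0.007  0.021] 0.0239
```

```bash
python3 -m creep '[{"dx":0.025,"dy":-0.003,"dz":0,"rx":0,"ry":0,"rz":0.0239,"grip":0.3},{"dx":0.045,"dy":0.008,"dz":0,"rx":0,"ry":0,"rz":0.0477,"grip":0.3},{"dx":0.062,"dy":0.022,"dz":0,"rx":0,"ry":0,"rz":0.0716,"grip":0.3},{"dx":0.078,"dy":0.039,"dz":0,"rx":0,"ry":0,"rz":0.0955,"grip":0.3},{"dx":0.09,"dy":0.057,"dz":0,"rx":0,"ry":0,"rz":0.1194,"grip":0.3}]'
python3 -m creep '[{"dx":0.01,"dy":0.02,"dz":0,"rx":0,"ry":0,"rz":0.0239,"grip":0.3},{"dx":0.017,"dy":0.042,"dz":0,"rx":0,"ry":0,"rz":0.0477,"grip":0.3},{"dx":0.02,"dy":0.064,"dz":0,"rx":0,"ry":0,"rz":0.0716,"grip":0.3},{"dx":0.02,"dy":0.086,"dz":0,"rx":0,"ry":0,"rz":0.0955,"grip":0.3},{"dx":0.017,"dy":0.109,"dz":0,"rx":0,"ry":0,"rz":0.1194,"grip":0.3}]'
python3 -m creep '[{"dx":-0.003,"dy":0.011,"dz":0,"rx":0,"ry":0,"rz":0.01,"grip":0.3},{"dx":-0.007,"dy":0.021,"dz":0,"rx":0,"ry":0,"rz":0.0239,"grip":0.3},{"dx":-0.007,"dy":0.021,"dz":0,"rx":0,"ry":0,"rz":0.0239,"grip":0.3},{"dx":-0.007,"dy":0.021,"dz":0,"rx":0,"ry":0,"rz":0.0239,"grip":0.3},{"dx":-0.007,"dy":0.021,"dz":0,"rx":0,"ry":0,"rz":0.0239,"grip":0.3}]'
```

```text
clock: 2.65
eef_pos: [624.9, 157.6, 127.5]
tool_rot: [-3.141, 0.001, 2.619]
force: [-1.1, -1.8, 0.1]
width: 29.8
gripper_force: 0.6
clock: 3.28
eef_pos: [632.4, 200.8, 127.6]
tool_rot: [-3.14, 0.002, -2.914]
force: [0.2, -1.6, -2.2]
width: 30.0
gripper_force: 0.7
clock: 3.9
eef_pos: [629.6, 209.4, 127.3]
tool_rot: [-3.14, 0.002, -2.769]
force: [2.3, -3.1, 3.4]
width: 29.4
gripper_force: 1.8
```

```bash
python3 -m creep '[{"dx":-0.002,"dy":0.006,"dz":0,"rx":0,"ry":0,"rz":0,"grip":0.3},{"dx":-0.003,"dy":0.011,"dz":0,"rx":0,"ry":0,"rz":0,"grip":0.3},{"dx":-0.003,"dy":0.011,"dz":0,"rx":0,"ry":0,"rz":0,"grip":0.3},{"dx":-0.003,"dy":0.011,"dz":0,"rx":0,"ry":0,"rz":0,"grip":0.3},{"dx":-0.003,"dy":0.011,"dz":0,"rx":0,"ry":0,"rz":0,"grip":0.3}]'
```

```text
clock: 4.53
eef_pos: [629.5, 209.6, 127.1]
tool_rot: [-3.135, 0.001, -2.771]
force: [4.8, -9.1, 4.1]
width: 29.9
gripper_force: 5.1
```

```bash
python3 -m creep '[{"dx":0.004,"dy":-0.024,"dz":0,"rx":0,"ry":0,"rz":0,"grip":0.25},{"dx":0.004,"dy":-0.024,"dz":0,"rx":0,"ry":0,"rz":0,"grip":0.25},{"dx":0.004,"dy":-0.024,"dz":0.08,"rx":0,"ry":0,"rz":0,"grip":0.25},{"dx":0.004,"dy":-0.024,"dz":0.2,"rx":0,"ry":0,"rz":0,"grip":0.2},{"dx":0.004,"dy":-0.024,"dz":0.28,"rx":0,"ry":0,"rz":0,"grip":0}]'
python3 -m creep '[{"dx":-0.05,"dy":-0.12,"dz":0,"rx":0,"ry":0,"rz":-0.027,"grip":-1},{"dx":-0.1,"dy":-0.25,"dz":0,"rx":0,"ry":0,"rz":-0.054,"grip":-1},{"dx":-0.15,"dy":-0.38,"dz":0,"rx":0,"ry":0,"rz":-0.081,"grip":-1},{"dx":-0.2,"dy":-0.51,"dz":0,"rx":0,"ry":0,"rz":-0.108,"grip":-1},{"dx":-0.25,"dy":-0.64,"dz":0,"rx":0,"ry":0,"rz":-0.1347,"grip":-1}]'
```

```text
clock: 5.15
eef_pos: [628.7, 206.9, 240.4]
tool_rot: [3.14, 0.001, -2.766]
force: [0.3, -0.0, -0.7]
width: 42.9
gripper_force: 0.0
clock: 5.78
eef_pos: [528.0, -51.1, 238.4]
tool_rot: [3.14, -0.001, 2.665]
force: [0.2, -0.1, -0.1]
width: 85.0
gripper_force: 0.0
```

```bash
python3 -m creep '[{"dx":-0.04,"dy":-0.1,"dz":0,"rx":0,"ry":0,"rz":-0.029,"grip":-1},{"dx":-0.08,"dy":-0.2,"dz":0,"rx":0,"ry":0,"rz":-0.058,"grip":-1},{"dx":-0.12,"dy":-0.3,"dz":0,"rx":0,"ry":0,"rz":-0.087,"grip":-1},{"dx":-0.15,"dy":-0.38,"dz":0,"rx":0,"ry":0,"rz":-0.116,"grip":-1},{"dx":-0.17,"dy":-0.442,"dz":0,"rx":0,"ry":0,"rz":-0.145,"grip":-1}]'
for i in 1 2; do python3 -m creep '[{"dx":0,"dy":0,"dz":0,"rx":0,"ry":0,"rz":-0.029,"grip":-1},{"dx":0,"dy":0,"dz":0,"rx":0,"ry":0,"rz":-0.058,"grip":-1},{"dx":0,"dy":0,"dz":0,"rx":0,"ry":0,"rz":-0.087,"grip":-1},{"dx":0,"dy":0,"dz":0,"rx":0,"ry":0,"rz":-0.116,"grip":-1},{"dx":0,"dy":0,"dz":0,"rx":0,"ry":0,"rz":-0.145,"grip":-1}]'; done
python3 -m creep '[{"dx":0,"dy":0,"dz":-0.05,"rx":0,"ry":0,"rz":-0.029,"grip":-1},{"dx":0,"dy":0,"dz":-0.1,"rx":0,"ry":0,"rz":-0.058,"grip":-1},{"dx":0,"dy":0,"dz":-0.15,"rx":0,"ry":0,"rz":-0.065,"grip":-1},{"dx":0,"dy":0,"dz":-0.2,"rx":0,"ry":0,"rz":-0.065,"grip":-1},{"dx":0,"dy":0,"dz":-0.25,"rx":0,"ry":0,"rz":-0.065,"grip":-1}]'
python3 - <<'E'
from h import *
s=ctrl.read_state();c=get_calibration('wrist');im=get_image('wrist');t=get_image('top')
print(s['eef_pos'],s['tool_rot'],s['qpos'],c['world_from_camera'].tolist())
t=cv2.resize(t[150:240,190:310],(560,420),interpolation=cv2.INTER_CUBIC)
o=np.zeros((420,800,3),np.uint8);o[:, :480]=im[:,40:520];o[:240,480:]=cv2.resize(t,(320,240))
cv2.imwrite('pics/w2.png',o[:,:,::-1])
E
```

```text
clock: 6.4
eef_pos: [460.5, -227.9, 238.4]
tool_rot: [3.141, -0.001, 1.752]
force: [1.2, -0.5, -0.8]
width: 85.5
gripper_force: 0.0
clock: 7.02
eef_pos: [461.3, -226.2, 238.1]
tool_rot: [-3.14, -0.001, 0.843]
force: [-0.1, 0.5, -0.2]
width: 85.3
gripper_force: 0.0
clock: 7.65
eef_pos: [461.4, -226.2, 238.1]
tool_rot: [-3.14, -0.0, -0.068]
force: [-0.1, -0.2, -0.7]
width: 85.1
gripper_force: 0.0
clock: 8.28
eef_pos: [461.5, -226.2, 137.4]
tool_rot: [-3.14, 0.001, -0.471]
force: [0.5, 0.3, -0.1]
width: 85.6
gripper_force: 0.0
[ 461.47317164 -226.16112355  137.36257034] [-3.14020895e+00  6.75466925e-04 -4.70847564e-01] [-0.06587758  0.69103827  0.73406174  1.99858412 -0.70307708  0.72373773
 -0.93377897] [[-0.45268098810616436, -0.8516001571769006, -0.2643049286402047, 527.8690672675773], [-0.8916710531805614, 0.43179471248225226, 0.13592666843646292, -260.1193359255879], [-0.001629701535184837, 0.29720447265922173, -0.9548124661441423, 280.6997049216572], [0.0, 0.0, 0.0, 1.0]]
```

View pics/w2.png

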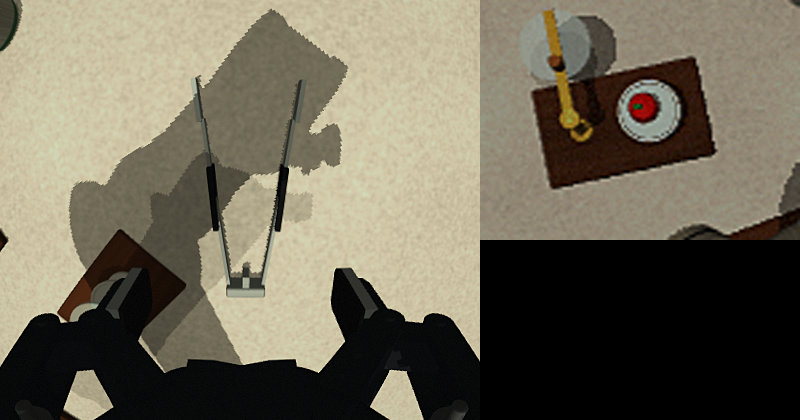

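The wrist view shows the tongs aligned vertically (grips at columns ~211 and ~282, bow at (245,290)). The top view shows the cover open and the apple bare at (643,107) in the crop.

Run:
```python
from h import *
c=get_calibration('wrist');g=lambda x,y:wrist2w((x+40,y),24,c)[:2]
d=dict(lf=(210,165),rf=(286,167),lb=(216,230),rb=(279,230),bl=(228,292),br=(265,292),jl=(197,80),jr=(303,82))
w={k:g(*v) for k,v in d.items()}
fm=(w['lf']+w['rf'])/2;bm=(w['lb']+w['rb'])/2;b=(w['bl']+w['br'])/2;j=(w['jl']+w['jr'])/2
print(fm,bm,b,j,np.linalg.norm(j-b),'width f',np.linalg.norm(w['lf']-w['rf']))
for q in(fm,bm,j):print(np.arctan2(*(q-b)[::-1]))
u=(j-b)/np.linalg.norm(j-b);print('origin est',bm+22*u,fm-32*u)
uv=(190+163/320*120-.3,150+107/240*90-.3);a=p2w('top',uv,80);print('apple',uv,a)
```

```text
[ 487.566336   -245.35337952] [ 439.19934631 -220.60790134] [ 385.26381655 -192.66184931] [ 547.54369402 -277.45311008] 183.09646783712148 width f 60.642114610157215
-0.4756197616225418
-0.4780525609500833
-0.48148528192472695
origin est [ 458.6981239  -230.79601561] [ 459.20447769 -230.53430422]
apple (250.825, 189.825) [588.03052238 111.69308022  80.        ]
```

```bash
python3 -m creep '[{"dx":-0.005,"dy":-0.007,"dz":-0.1,"rx":0,"ry":0,"rz":-0.001,"grip":-1},{"dx":-0.005,"dy":-0.007,"dz":-0.2,"rx":0,"ry":0,"rz":-0.001,"grip":-1},{"dx":-0.005,"dy":-0.007,"dz":-0.28,"rx":0,"ry":0,"rz":-0.001,"grip":-1},{"dx":-0.005,"dy":-0.007,"dz":-0.32,"rx":0,"ry":0,"rz":-0.001,"grip":-1},{"dx":-0.005,"dy":-0.007,"dz":-0.341,"rx":0,"ry":0,"rz":-0.001,"grip":-1}]'
python3 -m creep '[{"dx":0,"dy":0,"dz":0,"rx":0,"ry":0,"rz":0,"grip":-0.6},{"dx":0,"dy":0,"dz":0,"rx":0,"ry":0,"rz":0,"grip":-0.4},{"dx":0,"dy":0,"dz":0,"rx":0,"ry":0,"rz":0,"grip":-0.3},{"dx":0,"dy":0,"dz":0,"rx":0,"ry":0,"rz":0,"grip":-0.18},{"dx":0,"dy":0,"dz":0,"rx":0,"ry":0,"rz":0,"grip":-0.18}]'
```

```text
clock: 9.0
eef_pos: [459.4, -230.5, 2.0]
tool_rot: [-3.141, -0.0, -0.478]
force: [-0.4, 0.3, 0.7]
width: 84.8
gripper_force: 0.0
clock: 9.62
eef_pos: [460.0, -231.3, 3.7]
tool_rot: [-3.142, -0.003, -0.479]
force: [-0.6, 0.8, 7.8]
width: 50.4
gripper_force: 7.0
```

```bash
python3 -m creep '[{"dx":0,"dy":0,"dz":0.01,"rx":0,"ry":0,"rz":0,"grip":-0.18},{"dx":0,"dy":0,"dz":0.03,"rx":0,"ry":0,"rz":0,"grip":-0.18},{"dx":0,"dy":0,"dz":0.07,"rx":0,"ry":0,"rz":0,"grip":-0.18},{"dx":0,"dy":0,"dz":0.12,"rx":0,"ry":0,"rz":0,"grip":-0.18},{"dx":0,"dy":0,"dz":0.15,"rx":0,"ry":0,"rz":0,"grip":-0.18}]'
python3 -m creep '[{"dx":0,"dy":0,"dz":0.05,"rx":0,"ry":0,"rz":0,"grip":-0.18},{"dx":0,"dy":0,"dz":0.12,"rx":0,"ry":0,"rz":0,"grip":-0.18},{"dx":0,"dy":0,"dz":0.2,"rx":0,"ry":0,"rz":0,"grip":-0.18},{"dx":0,"dy":0,"dz":0.25,"rx":0,"ry":0,"rz":0,"grip":-0.18},{"dx":0,"dy":0,"dz":0.25,"rx":0,"ry":0,"rz":0,"grip":-0.18}]'
python3 - <<'E'
from h import *
s=ctrl.read_state();c=get_calibration('wrist');im=get_image('wrist');t=get_image('scene')
print(s['eef_pos'],s['tool_rot'],s['force'],c['world_from_camera'].tolist())
o=np.zeros((420,800,3),np.uint8);o[:, :480]=im[:,40:520];o[:,480:]=cv2.resize(t[60:270,120:280],(320,420))
cv2.imwrite('pics/w3.png',o[:,:,::-1])
E
```

```text
clock: 10.25
eef_pos: [459.3, -230.8, 63.7]
tool_rot: [3.141, -0.001, -0.479]
force: [0.2, 0.2, -0.7]
width: 50.5
gripper_force: 4.9
clock: 10.88
eef_pos: [459.7, -230.9, 163.5]
tool_rot: [-3.141, -0.003, -0.478]
force: [1.3, 0.5, -1.3]
width: 50.5
gripper_force: 4.9
[ 459.65384599 -230.8898951   163.53399494] [-3.14133305e+00 -2.97278554e-03 -4.78321506e-01] [ 1.27846512  0.49050128 -1.32239162] [[-0.4593421392363602, -0.8491535854155556, -0.2606587568021995, 525.4125482914166], [-0.8882592840270476, 0.4389564152157212, 0.13532446150167113, -264.98512134223324], [-0.0004934181980933829, 0.2936927883296886, -0.9558997346069363, 307.15636231338203], [0.0, 0.0, 0.0, 1.0]]
```

View pics/w3.png

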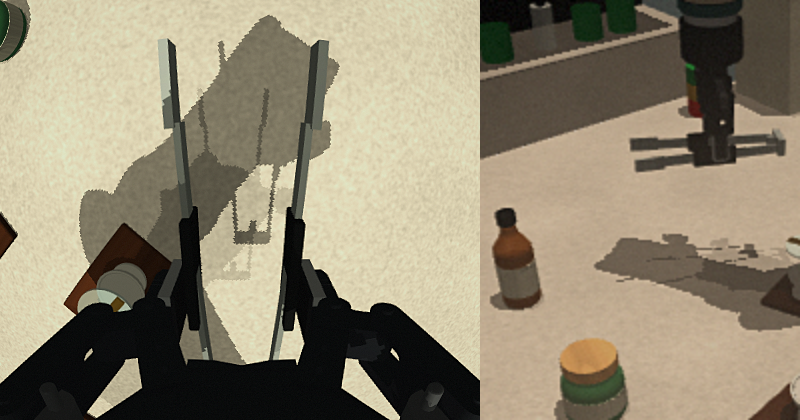

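Run:
```python
from h import *
c=get_calibration('wrist');s=ctrl.read_state();p=s['eef_pos'];y=s['tool_rot'][2];u=np.array([np.cos(y),np.sin(y)]);n=np.array([-u[1],u[0]])
for z in(0,10,17,24,30):
  a,b=[wrist2w((x+40,v),p[2]+z,c)[:2]-p[:2] for x,v in((173,40),(313,40))]
  a2,b2=[wrist2w((x+40,v),p[2]+z,c)[:2]-p[:2] for x,v in((198,207),(287,207))]
  print(z,'tip',a@u,a@n,b@u,b@n,'grip front',a2@u,a2@n,b2@u,b2@n)
# target
A=np.array([588,111.5])
for psi in(0,.1,.1925,.22):
  v=np.array([np.cos(psi),np.sin(psi)]);print(psi,A-90*v)
```

```text
0 tip 109.04409786798038 30.02486406440214 109.22623116773283 -31.335462283603746 grip front 32.587782018043995 20.02991530466446 32.643515286520774 -21.106807191594257
10 tip 106.64109573137874 27.930972273784178 106.81052377459116 -29.148979817058922 grip front 35.51822032479182 18.633251249280534 35.57006575137055 -19.633855348940216
17 tip 104.95899423575757 26.465248020351595 105.11952859939201 -27.618442090477473 grip front 37.56952713951533 17.65558641051182 37.61865107676537 -18.602789059082394
24 tip 103.2768927401364 24.999523766919 103.42853342419279 -26.087904363896136 grip front 39.620833954238805 16.677921571743052 39.66723640216021 -17.571722769224493
30 tip 101.83509145817547 23.74318869254824 101.97910898830779 -24.776014883969225 grip front 41.37909693828752 15.839923138512715 41.42316668107007 -16.687951663632084
0 [498.  111.5]
0.1 [498.44962512 102.5149925 ]
0.1925 [499.66238824  94.28180185]
0.22 [500.16922956  91.85933392]
```

```bash
python3 -m creep '[{"dx":0.01,"dy":0.06,"dz":0.02,"rx":0,"ry":0,"rz":0.01,"grip":-0.18},{"dx":0.03,"dy":0.16,"dz":0.04,"rx":0,"ry":0,"rz":0.03,"grip":-0.18},{"dx":0.04,"dy":0.28,"dz":0.05,"rx":0,"ry":0,"rz":0.05,"grip":-0.18},{"dx":0.05,"dy":0.4,"dz":0.05,"rx":0,"ry":0,"rz":0.07,"grip":-0.18},{"dx":0.06,"dy":0.52,"dz":0.05,"rx":0,"ry":0,"rz":0.092,"grip":-0.18}]'
python3 -m creep '[{"dx":0.01,"dy":0.12,"dz":0,"rx":0,"ry":0,"rz":0,"grip":-0.18},{"dx":0.02,"dy":0.22,"dz":0,"rx":0,"ry":0,"rz":0,"grip":-0.18},{"dx":0.03,"dy":0.28,"dz":-0.03,"rx":0,"ry":0,"rz":0,"grip":-0.18},{"dx":0.036,"dy":0.313,"dz":-0.06,"rx":0,"ry":0,"rz":0,"grip":-0.18},{"dx":0.036,"dy":0.313,"dz":-0.08,"rx":0,"ry":0,"rz":0,"grip":-0.18}]'
python3 - <<'E'
from h import *
s=ctrl.read_state();c=get_calibration('wrist');im=get_image('wrist');t=get_image('scene')
print(s['eef_pos'],s['tool_rot'],s['force'])
o=np.zeros((420,800,3),np.uint8);o[:, :480]=im[:,40:520];o[:,480:]=cv2.resize(t[60:330,200:405],(320,420))
cv2.imwrite('pics/w4.png',o[:,:,::-1])
E
```

```text
clock: 11.6
eef_pos: [482.2, -20.9, 181.2]
tool_rot: [-3.141, 0.002, 0.104]
force: [-0.2, -0.6, -1.3]
width: 50.3
gripper_force: 4.9
clock: 12.22
eef_pos: [496.8, 102.2, 148.6]
tool_rot: [3.141, 0.002, 0.1]
force: [0.4, 0.3, -1.7]
width: 50.7
gripper_force: 4.9
[496.81551537 102.20801555 148.57235494] [3.14056027e+00 1.87680757e-03 9.95404231e-02] [ 0.42083056  0.3380902  -1.69476944]
```

View pics/w4.png

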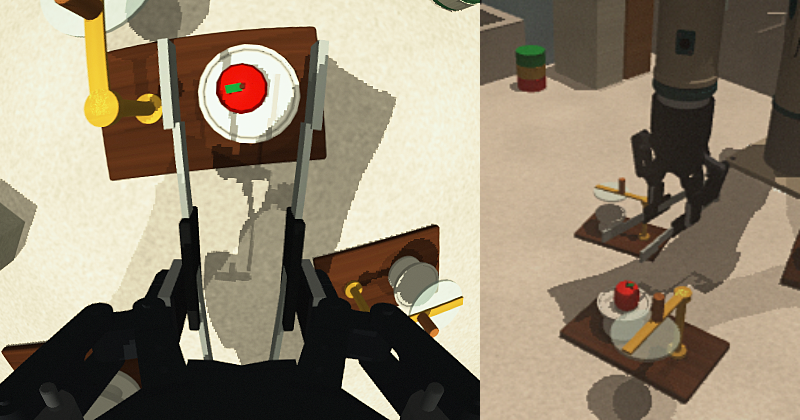

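The wrist view shows the tongs over the stand with the apple at (242,88) in the crop, between jaws at columns ~170 and ~317. I segment the red to place the apple.

```bash
cat > ap.py <<'E'
from h import *
s=ctrl.read_state();c=get_calibration('wrist');im=get_image('wrist').astype(int)
m=((im[...,0]>110)&(im[...,1]<70)&(im[...,2]<70)).astype(np.uint8);m[300:]=0
n,l,st,ce=cv2.connectedComponentsWithStats(m);i=1+st[1:,4].argmax()
(cx,cy),r=cv2.minEnclosingCircle(np.argwhere(l==i)[:,::-1].astype(np.float32))
p=s['eef_pos'];y=s['tool_rot'][2];u=np.array([np.cos(y),np.sin(y)]);v=np.array([-u[1],u[0]])
print('px',cx,cy,r,'tcp',p,y)
for z in (71,78):
  a=wrist2w((cx,cy),z,c)[:2];print(z,a,'fwd',(a-p[:2])@u,'lat',(a-p[:2])@v)
E
python3 ap.py
```

```text
px 278.59283447265625 87.0152359008789 25.336029052734375 tcp [496.47080945 100.68491237 148.90578798] 0.09692396384848423
71 [589.14133912 112.13866866] fwd 93.34399115921036 lat 2.432060161345115
78 [588.57112971 112.03731199] fwd 92.76664948443677 lat 2.3863596706013634
```

```bash
python3 -m creep '[{"dx":0.007,"dy":0.007,"dz":-0.03,"rx":0,"ry":0,"rz":0,"grip":-0.18},{"dx":0.007,"dy":0.007,"dz":-0.07,"rx":0,"ry":0,"rz":0,"grip":-0.18},{"dx":0.007,"dy":0.007,"dz":-0.1,"rx":0,"ry":0,"rz":0,"grip":-0.18},{"dx":0.007,"dy":0.007,"dz":-0.12,"rx":0,"ry":0,"rz":0,"grip":-0.18},{"dx":0.007,"dy":0.007,"dz":-0.12,"rx":0,"ry":0,"rz":0,"grip":-0.18}]'
python3 ap.py
python3 -m creep '[{"dx":0,"dy":0,"dz":-0.02,"rx":0,"ry":0,"rz":0,"grip":-0.18},{"dx":0,"dy":0,"dz":-0.05,"rx":0,"ry":0,"rz":0,"grip":-0.18},{"dx":0,"dy":0,"dz":-0.08,"rx":0,"ry":0,"rz":0,"grip":-0.18},{"dx":0,"dy":0,"dz":-0.095,"rx":0,"ry":0,"rz":0,"grip":-0.18},{"dx":0,"dy":0,"dz":-0.095,"rx":0,"ry":0,"rz":0,"grip":-0.18}]'
python3 ap.py
python3 - <<'E'
from h import *
im=get_image('wrist');t=get_image('scene')
o=np.zeros((420,800,3),np.uint8);o[:, :480]=im[:,40:520];o[:,480:]=cv2.resize(t[160:330,240:370],(320,420))
cv2.imwrite('pics/w5.png',o[:,:,::-1])
E
```

```text
clock: 13.0
eef_pos: [499.7, 105.2, 101.4]
tool_rot: [3.141, 0.001, 0.099]
force: [0.9, -0.1, -0.6]
width: 50.2
gripper_force: 4.9
px 285.6428527832031 87.21428680419922 32.95724868774414 tcp [499.70379426 105.24340393 101.43826415] 0.09917574563265297
71 [588.74536537 112.5637172 ] fwd 89.32883908362541 lat -1.531952920449588
78 [588.15773268 112.59957875] fwd 88.74764472125426 lat -1.4380841653423726
clock: 13.68
eef_pos: [499.8, 105.2, 63.5]
tool_rot: [3.141, 0.001, 0.099]
force: [-0.6, 0.7, -1.2]
width: 50.7
gripper_force: 4.9
px 287.05609130859375 79.39305114746094 42.738590240478516 tcp [499.77100562 105.23324935  63.51705253] 0.09905582368958266
71 [588.98797762 112.52774756] fwd 89.50101027962228 lat -1.5642750066385283
78 [588.2269184  112.57556266] fwd 88.74841040542104 lat -1.4414301815205297
```

View pics/w5.png

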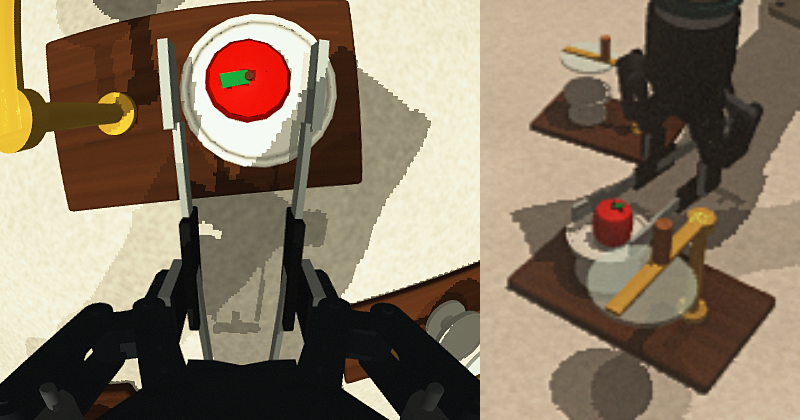

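```bash
python3 -m creep '[{"dx":0,"dy":-0.003,"dz":0,"rx":0,"ry":0,"rz":0,"grip":-0.15},{"dx":0,"dy":-0.003,"dz":0,"rx":0,"ry":0,"rz":0,"grip":-0.1},{"dx":0,"dy":-0.003,"dz":0,"rx":0,"ry":0,"rz":0,"grip":-0.05},{"dx":0,"dy":-0.003,"dz":0,"rx":0,"ry":0,"rz":0,"grip":0},{"dx":0,"dy":-0.003,"dz":0,"rx":0,"ry":0,"rz":0,"grip":0.04}]'
python3 -m creep '[{"dx":0,"dy":0,"dz":0,"rx":0,"ry":0,"rz":0,"grip":0.07},{"dx":0,"dy":0,"dz":0,"rx":0,"ry":0,"rz":0,"grip":0.12},{"dx":0,"dy":0,"dz":0,"rx":0,"ry":0,"rz":0,"grip":0.2},{"dx":0,"dy":0,"dz":0,"rx":0,"ry":0,"rz":0,"grip":0.3},{"dx":0,"dy":0,"dz":0,"rx":0,"ry":0,"rz":0,"grip":0.3}]'
```

```text
clock: 14.45
eef_pos: [500.2, 104.2, 64.1]
tool_rot: [3.142, -0.0, 0.099]
force: [0.4, -0.1, -0.5]
width: 41.4
gripper_force: 9.4
clock: 15.08
eef_pos: [500.1, 104.2, 64.1]
tool_rot: [3.141, -0.0, 0.099]
force: [0.6, -0.6, -0.3]
width: 38.2
gripper_force: 60.8
```

```bash
python3 -m creep '[{"dx":0,"dy":0,"dz":0.01,"rx":0,"ry":0,"rz":0,"grip":0.3},{"dx":0,"dy":0,"dz":0.025,"rx":0,"ry":0,"rz":0,"grip":0.3},{"dx":0,"dy":0,"dz":0.045,"rx":0,"ry":0,"rz":0,"grip":0.3},{"dx":0,"dy":0,"dz":0.07,"rx":0,"ry":0,"rz":0,"grip":0.3},{"dx":0,"dy":0,"dz":0.1,"rx":0,"ry":0,"rz":0,"grip":0.3}]'
python3 -m creep '[{"dx":0,"dy":0,"dz":0.035,"rx":0,"ry":0,"rz":0,"grip":0.3},{"dx":0,"dy":0,"dz":0.075,"rx":0,"ry":0,"rz":0,"grip":0.3},{"dx":0,"dy":0,"dz":0.11,"rx":0,"ry":0,"rz":0,"grip":0.3},{"dx":0,"dy":0,"dz":0.14,"rx":0,"ry":0,"rz":0,"grip":0.3},{"dx":0,"dy":0,"dz":0.152,"rx":0,"ry":0,"rz":0,"grip":0.3}]'
python3 -m creep '[{"dx":0,"dy":0,"dz":0,"rx":0,"ry":0,"rz":0,"grip":0.3},{"dx":0,"dy":0,"dz":0,"rx":0,"ry":0,"rz":0,"grip":0.3},{"dx":0,"dy":0,"dz":0,"rx":0,"ry":0,"rz":0,"grip":0.3},{"dx":0,"dy":0,"dz":0,"rx":0,"ry":0,"rz":0,"grip":0.3},{"dx":0,"dy":0,"dz":0,"rx":0,"ry":0,"rz":0,"grip":0.3}]'
python3 - <<'E'
from h import *
im=get_image('wrist');t=get_image('scene')
o=np.zeros((420,800,3),np.uint8);o[:, :480]=im[:,40:520];o[:,480:]=cv2.resize(t[100:330,230:405],(320,420))
cv2.imwrite('pics/w6.png',o[:,:,::-1])
E
```

```text
clock: 15.7
eef_pos: [500.1, 104.3, 105.0]
tool_rot: [-3.142, -0.0, 0.099]
force: [-0.3, -0.2, -1.5]
width: 38.8
gripper_force: 60.7
clock: 16.32
eef_pos: [500.5, 104.3, 165.8]
tool_rot: [-3.141, -0.001, 0.1]
force: [-0.2, -0.2, -1.8]
width: 38.4
gripper_force: 60.7
clock: 16.95
eef_pos: [500.1, 104.2, 164.8]
tool_rot: [3.141, 0.0, 0.099]
force: [-0.1, 1.1, -0.7]
width: 38.3
gripper_force: 60.7
```

View pics/w6.png

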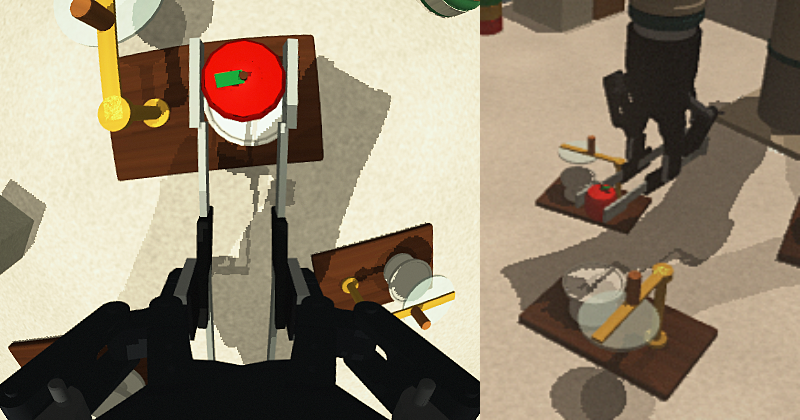

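The apple is held between the jaws at (243,80) in the wrist crop, raised 10 cm above the empty dish, and the cover is still open.

```bash
python3 -c "
from cell import ctrl
print(ctrl.finish_job())"
```

```text
the job is handed in; nothing more can be done
None
```

The job is handed in: I turned the cover to its open stop, and the tongs were holding the apple steady about 10 cm above its dish when I handed in at about 17 s, with the bottle, jar and carton never approached.

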